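# Scrub the die sleeve and hold the brush up over the swarf tray

### The job

Scrub the inside of the steel die sleeve with the bore brush that stands in it: by its wooden handle, pull it up until the bristles are near the mouth and push it back down to the bottom, two full times. Then draw the brush right out, bring it over the shallow swarf tray, and tilt it to about 45 degrees with the bristles at the low end over the middle of the tray and about a hand's breadth above it, so it can be inspected; finish while holding it there in the gripper, still and touching nothing else. Leave the dish, the bottle and the wrench where they are.

Things in the scene. Friction and masses are not known exactly. Their poses are not given: they have to be found in the camera images.
- brush_handle (a point): Centre of the round wooden handle (22 mm thick, 100 mm long, so 50 mm either way) of the loose bore brush: 220 mm long, straight, 77 to 143 g. Its z axis runs from the bristles to the handle end. Below the handle: bare steel shaft 6 mm thick, 75 mm long, then brass bristle head 26 mm thick, 45 mm long.
- brush_head (a point): Middle of the brush's bristle head, on its axis, 147.5 mm below the handle's centre; axes as for the handle.
- brush_foot (a point): Flat bristle end of the brush, on its axis, 170 mm below the handle's centre; axes as for the handle.
- brush: The whole bore brush; origin at its flat bristle end (the foot), axes as for the handle. It starts standing upright, its bristle end on the floor of the sleeve and the handle wholly above the mouth, and slides freely in the sleeve; the bristles are stiff.
- die_holder: Fixed red steel foot, 130 x 90 x 12 mm, that carries the upright die sleeve at its middle and a black star knob (14 mm high) at 48 mm either side along its x axis. Origin at the centre of its underside, z up. It does not move.
- sleeve_floor (a point): Centre of the floor inside the upright steel die sleeve, 16 mm above the bench. The sleeve is round, 48 mm outside, bore 34 mm, 76 mm deep from mouth to floor.
- sleeve_mouth (a point): Centre of the sleeve's open mouth, 92 mm above the bench.
- tray: Fixed shallow open aluminium swarf tray, 200 mm along its x axis, 160 mm along its y axis, 25 mm high, walls 3 mm. Origin at the centre of its underside, on the bench.
- dish: Bystander: small dark steel bowl, 64 mm in diameter, 25 mm high; origin at the centre of its underside.
- oil_bottle: Bystander: grey plastic oil bottle with a paper label, 54 mm in diameter, 130 mm high; origin at the centre of its underside.
- wrench: Bystander: steel wrench 170 mm long lying on the bench along its x axis; origin at its underside.
There are look-alikes about, which are no part of the job. What is shaped like the brush but blue or red is not meant. What is shaped like the die_holder but turquoise is not meant.

How it is judged:
By the outcome, as a careful person would: the job done as asked, in the order asked, and still so for the second after the job is handed in, while the arm keeps its last pose, push and grip.
It also fails if it takes over 46 s, if anything falls off the work surface, if the arm or the gripper's body presses on something with over 40 N, if the wrist force passes 120 N, or if a joint passes its speed limit or range.

### The arm

A 6-joint arm with a two-finger parallel gripper is mounted at the origin on the work surface. World frame = base frame: x ahead of the robot, y to its left, z up, the work surface at z = 0. Lengths are in mm, angles in rad, forces in N, time in s.
With the tool pointing down it reaches from about 400 to 825 mm from the base axis. Payload 7 kg.
Tool frame: the origin (TCP) lies midway between the tips of the shut fingers; the grasp point (between the pads) lies behind it (env.grip_point_offset is the z of the grasp point in the tool frame, in mm); z points along the fingers, y is the direction in which the jaws open and shut (so a half turn about z gives the same grasp; the last joint's range is limited). The gripper opens to 85 mm and grips with 20 to 120 N. Pads are 22 mm wide; open, the fingers measure 114 mm over their backs; the gripper's body (76 mm by 85 mm) begins 54 mm behind the grasp point. The pads swing forward as they close: fully open they stand 13 mm farther back than shut.
Start: joints at [-1.019, 0.359, 0.012, 0, -1.224, -0.288], TCP at [175.981, -651.633, 196.402] pointing down, gripper open.
Joint ranges: [-3.07, 3.07], [-1.43, 2.12], [-1.02, 1.25], [-3.03, 1.67], [-3.05, -0], [-3.03, 3.03]. Speed limits (rad/s): [2.39, 2.39, 3.01, 3.14, 3.14, 3.14].

### API

Orientations are given as [roll, pitch, yaw] about the fixed x, y, z axes, in that order (R = Rz(yaw) Ry(pitch) Rx(roll)).
In Python, from station import env gives the robot as it stands.
- The arm moves only by the tool send_rows, never from a script. Its argument "deltas" is a list of rows, each an object with "gripper": the finger opening in mm, from 0 to 85.4; "delta_pos": the shift along the tool's x, y, z in units of 30 mm (1.0 is 30 mm), a list of three; "angular": the turn, a rotation vector about the tool's x, y, z in units of 10 degrees (1.0 is 10 degrees), a list of three. In form: [{"gripper": gripper, "delta_pos": [x, y, z], "angular": [rx, ry, rz]}, ...]. A call has 1 to 12 rows; each row shifts and turns the commanded pose from where the row before left it, along the tool's axes as they then stand; what a row does not reach is not made up. A row lasts 1/8 s, in which the tool goes at most 62.5 mm and 10.7 degrees, less where a joint would pass 70% of its speed; a pose out of reach is approached as far as the arm can. A call is refused whole if a number of a shift passes 1 or a number of a turn 1, either way. A call with a gripper value outside its range is refused whole. The fingers move at their own pace and stop on an object; the grip force is fixed at half the most. Time passes only in rows, so rows that do not move let the fingers close. It gives the time, the measured TCP pose, the force and the opening at its end, in the units of the state.
- env.get_obs(): the state, without advancing time (a new reading comes with each control period).
- env.snapshot(name): name is "scene" or "top" or "wrist"; returns a dict with "img" (480x640x3 uint8, blue, green, red), "intrinsics" (3x3 intrinsics, pixels), "dist" ([k1, k2, p1, p2, k3] as OpenCV has them; the pictures are not rectified), "rvec" (rotation vector, rad) and "tvec" (3), from world to camera coordinates, as OpenCV has them. Camera axes: x right, y down, z forward; pixel columns grow to the right and rows downward; lengths in mm; the calibration is good to about 2 mm. A picture is of the moment at which its call begins. There is no depth.
- env.sign_off(): hands the job in, once; it reports no verdict.
The state is a dict: "t": time; "qpos": joint angles; "joint_vel": joint speeds; "tau": joint torques, N m; "ee_pos": TCP position; "orientation": TCP orientation; "ft_force": force on the tool from outside, world axes, zero at the start; "moment": the same for the moment, N m; "gripper_width": finger opening in mm.
Only numpy, scipy, OpenCV 4.12 (cv2) and the standard library are available. Lean on these libraries where they do the work, as an engineer would, in place of code of your own. Each camera call takes 0.05 s, during which the arm holds its last target.

## Working session

There is one attempt and no reset: what is moved stays moved. The work goes in short steps, Python scripts to look and compute and a tool call to move; the robot and the scene stay as the last step left them, time stands still between calls to the robot, and variables do not carry over. Pictures are saved under pics/ and viewed, and the job is handed in when it is done.

Besides the shell and the picture viewer there is one more tool, called as name([rows], argument=value, ...), one row to a line, values as JSON. send_rows: Moves the arm, as the interface text tells. Its arguments: {"type":"object","properties":{"deltas":{"type":"array","items":{"type":"object","properties":{"gripper":{"type":"number"},"delta_pos":{"type":"array","items":{"type":"number"}},"angular":{"type":"array","items":{"type":"number"}}}}}},"required":["deltas"]}

```bash
mkdir -p pics; ls; python3 - <<'E'
from station import env
import cv2
o=env.get_obs();print(o, env.grip_point_offset)
for n in["scene","top","wrist"]:
    s=env.snapshot(n);cv2.imwrite(f"pics/{n}0.png",s["img"]);print(n,s["intrinsics"],s["dist"],s["rvec"],s["tvec"])
E
```

```text
pics
{'t': 0.0, 'qpos': array([-1.01891024e+00,  3.59375591e-01,  1.10258673e-02, -3.48180165e-04,
       -1.22408435e+00, -2.88079365e-01]), 'joint_vel': array([ 8.93639462e-04, -2.17222018e-05,  5.79891884e-04, -4.49997271e-04,
       -1.37434134e-03,  1.22286109e-04]), 'tau': array([-4.76961504e-04, -5.83317661e+01,  2.93414605e+01,  6.93668649e+00,
       -6.01439096e-03, -2.32828882e-05]), 'ee_pos': array([ 175.81872839, -651.12770869,  195.45702534]), 'orientation': array([ 3.13992940e+00, -1.51526412e-04, -2.87790439e+00]), 'ft_force': array([-0.86050814,  0.34003464, -0.05764646]), 'moment': array([-0.00779518,  0.01514565, -0.01190845]), 'gripper_width': 85.59913522232316} -18.700000000000003
scene [[570.65610611   0.         322.87280222]
 [  0.         570.65610611 240.86075268]
 [  0.           0.           1.        ]] [-0.06722751  0.          0.          0.          0.        ] [ 2.21780931  1.01071887 -0.398183  ] [-480.7371422  -200.08110784 1597.84523807]
top [[490.93859252   0.         323.90793978]
 [  0.         490.93859252 236.51786799]
 [  0.           0.           1.        ]] [-0.09246476  0.          0.          0.          0.        ] [ 2.11479302 -2.14660828  0.18205742] [ 113.84459798  617.73994151 1134.4828331 ]
wrist [[346.22089698   0.         330.1080803 ]
 [  0.         346.22089698 231.02843884]
 [  0.           0.           1.        ]] [0.00829163 0.         0.         0.         0.        ] [-1.77402175 -2.31388845 -0.38887642] [673.45006929 -42.75318236 379.53731247]
```

View pics/scene0.png

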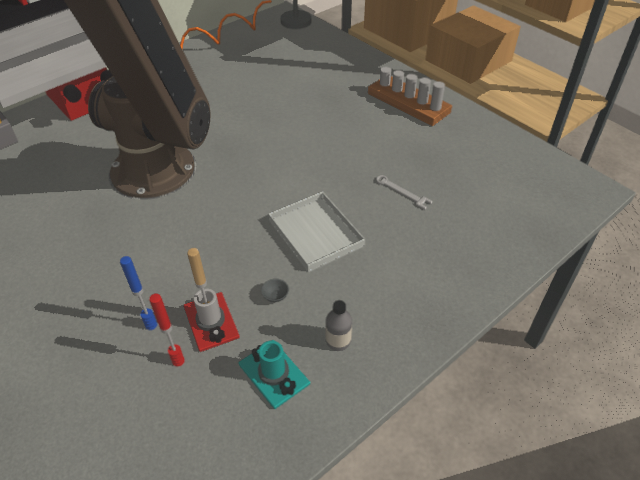

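View pics/top0.png

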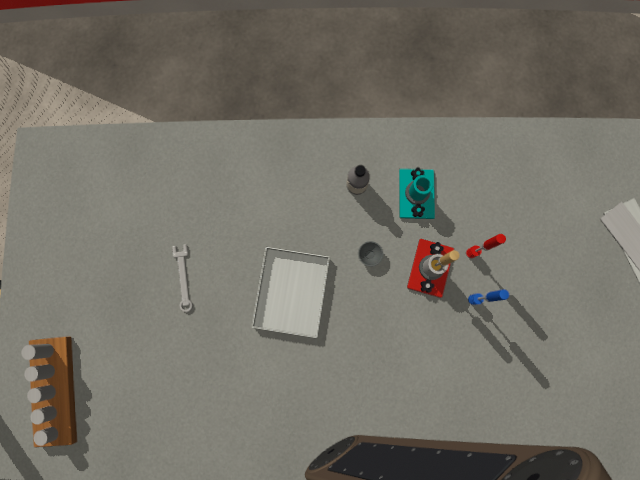

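View pics/wrist0.png

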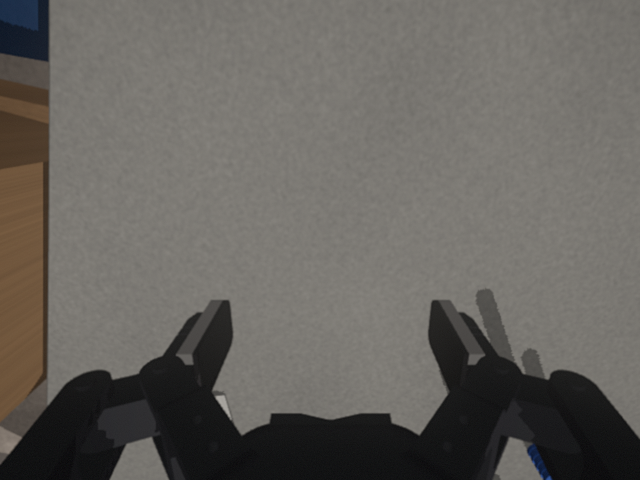

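```bash
cat > h.py <<'E'
import cv2,numpy as np
def cam(s):
    R=cv2.Rodrigues(np.array(s["rvec"],float))[0];return R,np.array(s["tvec"],float).ravel()
def ray(s,uv):
    p=cv2.undistortPoints(np.array([[uv]],float),s["intrinsics"],np.array(s["dist"]))[0,0]
    R,t=cam(s);return -R.T@t,R.T@np.array([p[0],p[1],1])
def onz(s,uv,z):
    c,d=ray(s,uv);return c+d*(z-c[2])/d[2]
def proj(s,P):
    return cv2.projectPoints(np.array(P,float).reshape(-1,1,3),np.array(s["rvec"],float),np.array(s["tvec"],float),s["intrinsics"],np.array(s["dist"]))[0][:,0]
def crop(img,x,y,w,h,k,f):
    cv2.imwrite(f,cv2.resize(img[y:y+h,x:x+w],None,fx=k,fy=k,interpolation=cv2.INTER_CUBIC))
E
python3 - <<'E'
from h import *
t=cv2.imread("pics/top0.png");s=cv2.imread("pics/scene0.png")
crop(t,390,220,130,100,6,"pics/t1.png");crop(s,110,235,150,120,5,"pics/s1.png");crop(t,240,230,160,120,5,"pics/t2.png")
E
```

```text
(no output)
```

View pics/t1.png

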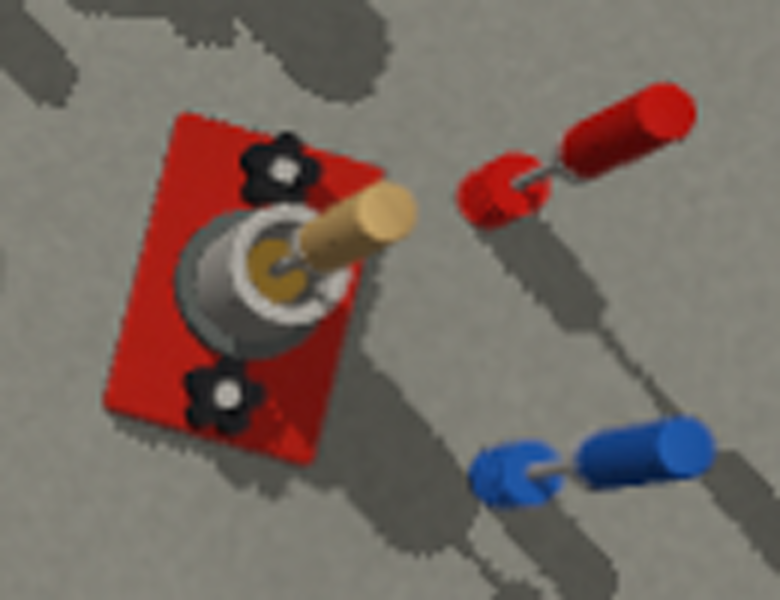

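View pics/s1.png

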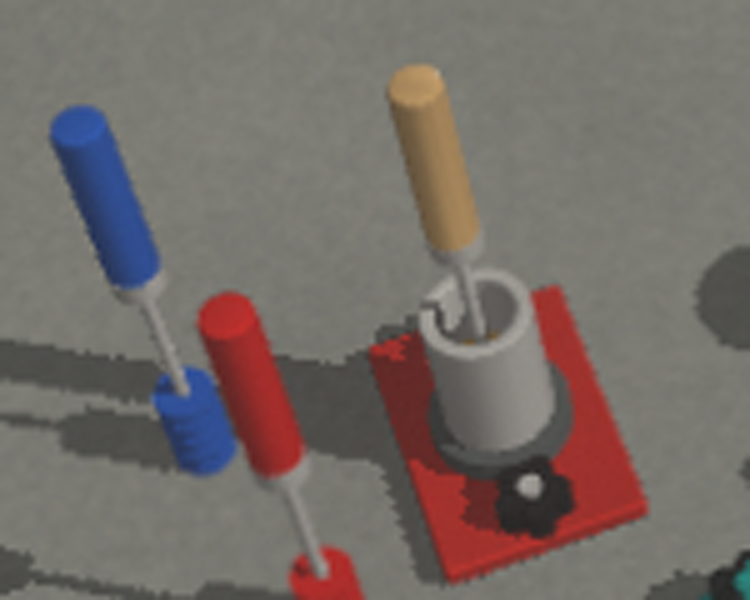

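View pics/t2.png

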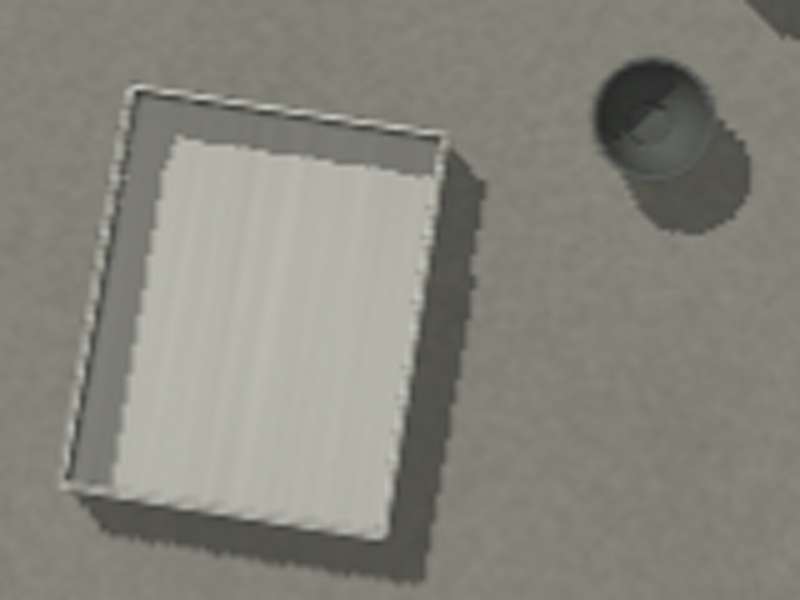

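```bash
python3 - <<'E'
from station import env
from h import *
T=env.snapshot("top");S=env.snapshot("scene")
f=lambda x,y,k,ox,oy:((x+.5)/k-.5+ox,(y+.5)/k-.5+oy)
a=lambda x,y:f(x,y,6,390,220); b=lambda x,y:f(x,y,5,110,235); c=lambda x,y:f(x,y,5,240,230)
print("top handle",onz(T,a(390,213),236),onz(S,b(416,85),236))
print("mouth",onz(T,a(295,265),92),onz(S,b(476,313),92))
print("knobs",onz(T,a(285,168),26),onz(T,a(227,395),26))
print("plate",[onz(T,a(*p),12).round(1) for p in((180,115),(385,170),(312,465),(105,408))])
tr=[onz(T,c(*p),25) for p in((132,88),(447,133),(387,540),(66,488))]
print("tray",np.round(tr,1),np.mean(tr,0))
print("dish",onz(T,c(655,117),25))
print("red/blue top",onz(T,a(665,110),220),onz(T,a(685,447),220))
print("red/blue top sc",onz(S,b(228,312),220),onz(S,b(80,125),220))
print("bottle",onz(T,(360,171),130), onz(S,(339,307),130),"teal",onz(T,(422,184),92))
E
```

```text
top handle [ 545.13363992 -161.57945752  236.        ] [ 545.13695489 -160.39488304  236.        ]
mouth [ 544.2548773  -161.84229142   92.        ] [ 544.35461384 -159.69573117   92.        ]
knobs [ 592.06089289 -175.33184473   26.        ] [ 498.96022712 -146.65393804   26.        ]
plate [array([ 617.2, -135.5,   12. ]), array([ 592.6, -220.8,   12. ]), array([ 470.5, -183.5,   12. ]), array([495.5, -98.8,  12. ])]
tray [[599.7 248.2  25. ]
 [575.   92.8  25. ]
 [378.1 124.8  25. ]
 [404.7 279.5  25. ]] [489.36975157 186.35094859  25.        ]
dish [581.32065098  -9.89481858  25.        ]
red/blue top [ 581.82172677 -265.64341913  220.        ] [ 464.43831132 -264.14115317  220.        ]
red/blue top sc [ 579.85008167 -265.30287412  220.        ] [ 463.52197978 -263.68588212  220.        ]
bottle [759.03800048  18.60357181 130.        ] [765.55980137  14.87336727 130.        ] teal [ 736.73226438 -132.14205187   92.        ]
```

send_rows([
  {"gripper":85,"delta_pos":[-0.4,0.3,-0.8],"angular":[0,0,0]},
  {"gripper":85,"delta_pos":[-1,0.78,-0.8],"angular":[0,0,0]},
  {"gripper":85,"delta_pos":[-1,0.78,-0.8],"angular":[0,0,0]},
  {"gripper":85,"delta_pos":[-1,0.78,0],"angular":[0,0,0]},
  {"gripper":85,"delta_pos":[-1,0.78,0],"angular":[0,0,0]},
  {"gripper":85,"delta_pos":[-1,0.78,0],"angular":[0,0,0]},
  {"gripper":85,"delta_pos":[-1,0.78,0],"angular":[0,0,0]},
  {"gripper":85,"delta_pos":[-1,0.78,0],"angular":[0,0,0]},
  {"gripper":85,"delta_pos":[-1,0.78,0],"angular":[0,0,0]},
  {"gripper":85,"delta_pos":[-1,0.78,0],"angular":[0,0,0]},
  {"gripper":85,"delta_pos":[-1,0.78,0],"angular":[0,0,0]},
  {"gripper":85,"delta_pos":[-1,0.78,0],"angular":[0,0,0]},
])

```text
t: 1.75
ee_pos: [437.3, -304.1, 268.5]
orientation: [-3.142, 0.0, -2.878]
ft_force: [1.0, -1.2, 0.2]
gripper_width: 84.9
```

send_rows([
  {"gripper":85,"delta_pos":[-0.93,0.74,0],"angular":[0,0,0]},
  {"gripper":85,"delta_pos":[-1,0.74,0],"angular":[0,0,0]},
  {"gripper":85,"delta_pos":[-1,0.74,0],"angular":[0,0,0]},
  {"gripper":85,"delta_pos":[-0.9,0.74,0],"angular":[0,0,0]},
  {"gripper":85,"delta_pos":[-0.6,0.5,0],"angular":[0,0,0]},
  {"gripper":85,"delta_pos":[-0.3,0.24,0],"angular":[0,0,0]},
  {"gripper":85,"delta_pos":[0,0,0],"angular":[0,0,0]},
  {"gripper":85,"delta_pos":[0,0,0],"angular":[0,0,0]},
])

```text
t: 2.75
ee_pos: [544.3, -161.8, 268.5]
orientation: [-3.142, -0.0, -2.878]
ft_force: [0.1, 0.3, -0.2]
gripper_width: 84.9
```

```bash
python3 - <<'E'
from station import env
from h import *
o=env.get_obs();print(o["t"],o["ee_pos"],o["orientation"],o["qpos"])
w=env.snapshot("wrist");cv2.imwrite("pics/w1.png",w["img"])
s=env.snapshot("scene");crop(s["img"],90,190,200,150,4,"pics/s2.png")
print(proj(w,[[545,-161,236],[545,-161,16]]))
E
```

```text
2.75 [ 544.29352566 -161.77156319  268.49019812] [-3.14151683e+00 -7.91034045e-05 -2.87836929e+00] [ 5.57276631e-02  1.43457874e-01 -1.12893847e-01  9.35536477e-05
 -1.31450639e+00 -1.36332434e+00]
[[329.75649981 249.68872753]
 [329.92638083 183.37861961]]
```

View pics/w1.png

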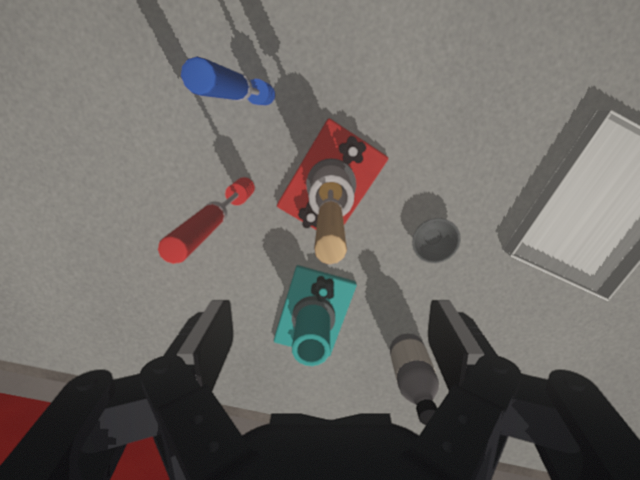

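View pics/s2.png

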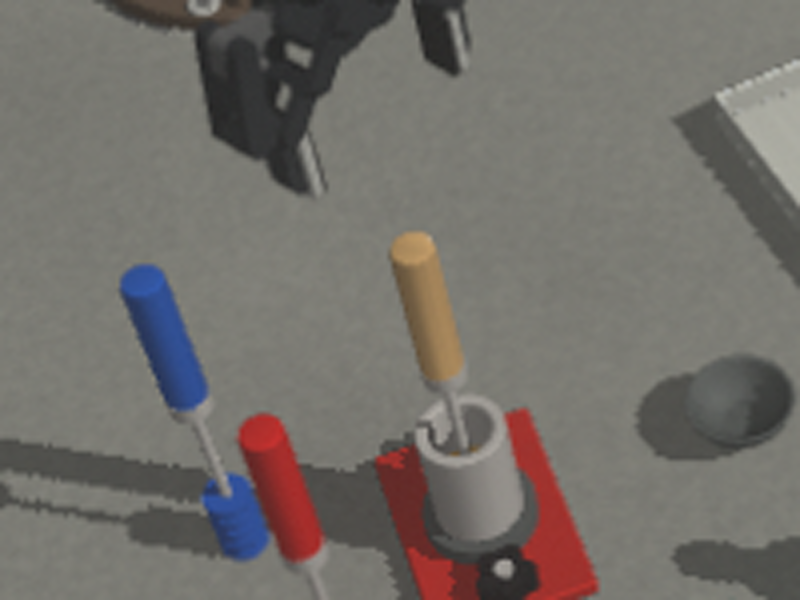

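```bash
python3 - <<'E'
from station import env
from h import *
s=env.snapshot("scene");w=env.snapshot("wrist")
y=np.array([-.26,.966,0]);x=np.array([-.966,-.26,0])
for z in(268.5,281.5,300):
  P=[np.array([544.3,-161.8,z])+k*y*42.5 for k in(-1,0,1)]
  print(z,((proj(s,P)-[90,190])*4).round(),proj(w,P).round())
R,t=cam(w);print("cam",-R.T@t,"fwd",R[2])
E
```

```text
268.5 [[331. 258.]
 [396. 200.]
 [458. 145.]] [[253. 270.]
 [329. 270.]
 [405. 270.]]
281.5 [[325. 239.]
 [391. 181.]
 [453. 126.]] [[248. 281.]
 [329. 281.]
 [410. 281.]]
300 [[317. 211.]
 [383. 153.]
 [447.  98.]] [[239. 299.]
 [328. 299.]
 [418. 299.]]
cam [ 463.11693765 -182.76791304  444.71646776] fwd [ 0.31499252  0.08444144 -0.94533029]
```

send_rows([
  {"gripper":30,"delta_pos":[0,0,0],"angular":[0,0,0]},
  {"gripper":30,"delta_pos":[0,0,0],"angular":[0,0,0]},
  {"gripper":30,"delta_pos":[0,0,0],"angular":[0,0,0]},
  {"gripper":30,"delta_pos":[0,0,0],"angular":[0,0,0]},
])

```text
t: 3.45
ee_pos: [544.7, -161.1, 268.4]
orientation: [-3.142, -0.0, -2.878]
ft_force: [-0.8, -0.7, 0.6]
gripper_width: 30.0
```

```bash
python3 - <<'E'
from station import env
from h import *
o=env.get_obs();print(o["t"],o["ee_pos"],o["gripper_width"])
w=env.snapshot("wrist");cv2.imwrite("pics/w2.png",w["img"])
s=env.snapshot("scene");crop(s["img"],90,190,200,150,4,"pics/s3.png")
E
```

```text
3.45 [ 544.73741658 -161.10323508  268.38306448] 29.986591097429855
```

View pics/w2.png

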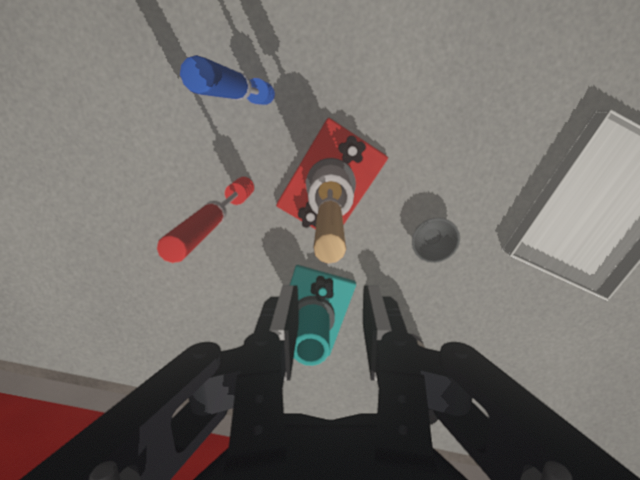

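View pics/s3.png

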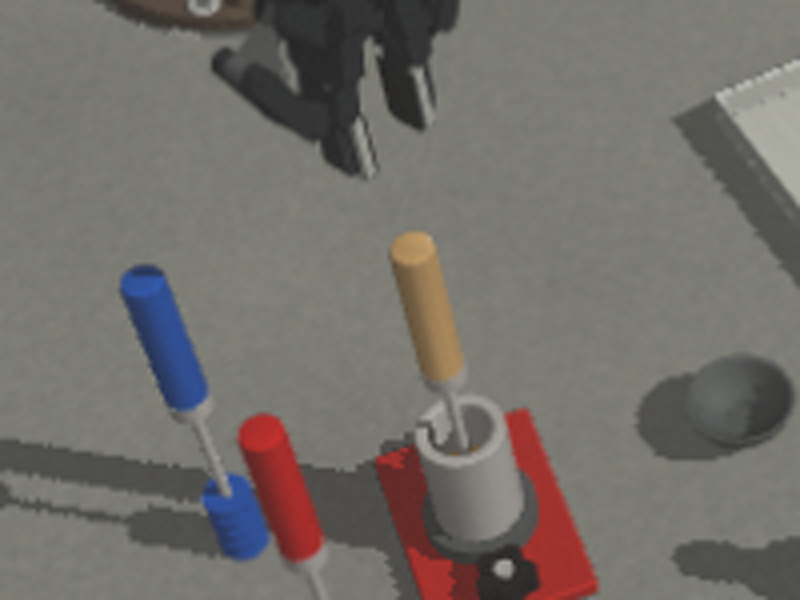

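```bash
python3 - <<'E'
from station import env
from h import *
w=cv2.imread("pics/w2.png")
crop(w,230,270,200,150,4,"pics/w2c.png")
s=env.snapshot("scene");cv2.imwrite("pics/s4f.png",s["img"]);crop(s["img"],130,180,100,75,8,"pics/s4.png")
E
```

```text
(no output)
```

View pics/w2c.png

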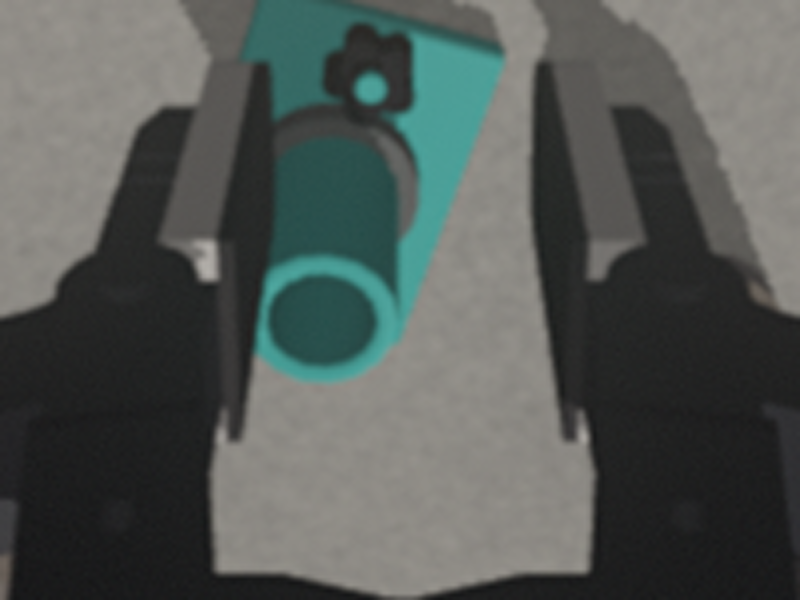

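View pics/s4.png

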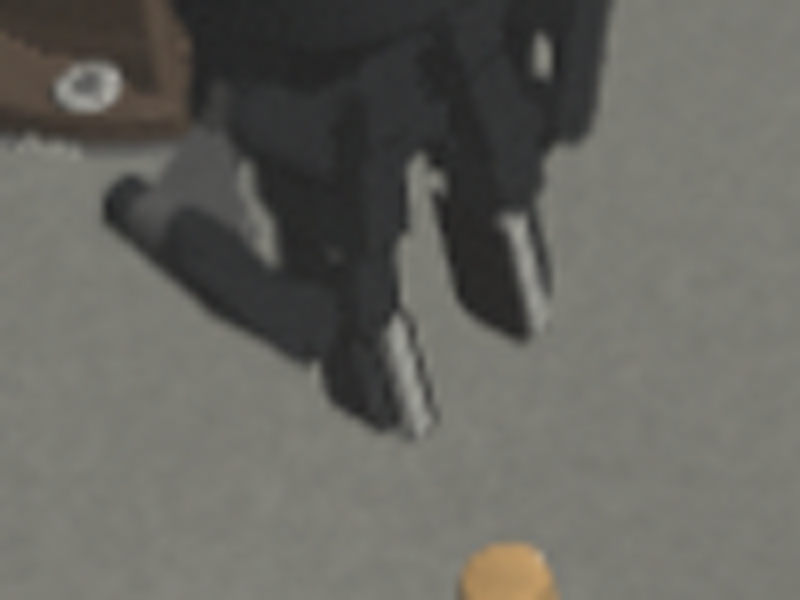

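```bash
python3 - <<'E'
from station import env
from h import *
s=env.snapshot("scene");w=env.snapshot("wrist")
y=np.array([-.26,.966,0]);x=np.array([-.966,-.26,0])
for z in(268.5,275,281.5,290):
  C=np.array([544.7,-161.1,z])
  print(z,proj(w,[C+11*x-15*y,C+11*x+15*y]).round().tolist(),((proj(s,[C-11*x-15*y,C-11*x+15*y])-[130,180])*8).round().tolist())
E
```

```text
268.5 [[301.0, 252.0], [356.0, 252.0]] [[465.0, 540.0], [554.0, 460.0]]
275 [[300.0, 257.0], [357.0, 257.0]] [[460.0, 521.0], [550.0, 441.0]]
281.5 [[299.0, 262.0], [358.0, 262.0]] [[455.0, 501.0], [545.0, 421.0]]
290 [[298.0, 269.0], [359.0, 269.0]] [[448.0, 476.0], [539.0, 396.0]]
```

send_rows([
  {"gripper":85,"delta_pos":[0,0,0],"angular":[0,0,0]},
  {"gripper":85,"delta_pos":[0,0,0.3],"angular":[0,0,0]},
  {"gripper":85,"delta_pos":[0,0,0.5],"angular":[0,0,0]},
  {"gripper":85,"delta_pos":[0,0,0.7],"angular":[0,0,0]},
  {"gripper":85,"delta_pos":[0,0,0.7],"angular":[0,0,0]},
  {"gripper":85,"delta_pos":[0,0,0.5],"angular":[0,0,0]},
  {"gripper":85,"delta_pos":[0,0,0.3],"angular":[0,0,0]},
  {"gripper":85,"delta_pos":[0,0,0],"angular":[0,0,0]},
])

```text
t: 4.7
ee_pos: [544.5, -161.1, 177.8]
orientation: [3.141, -0.001, -2.878]
ft_force: [0.5, 0.3, 0.5]
gripper_width: 85.2
```

```bash
python3 - <<'E'
from station import env
from h import *
o=env.get_obs();print(o["t"],o["ee_pos"],o["gripper_width"])
w=env.snapshot("wrist");cv2.imwrite("pics/w5.png",w["img"])
s=env.snapshot("scene");crop(s["img"],130,200,120,90,6,"pics/s5.png")
t=env.snapshot("top");crop(t["img"],380,200,160,120,5,"pics/t5.png")
E
```

```text
4.7 [ 544.48109805 -161.12988012  177.8198216 ] 85.16586228042851
```

View pics/w5.png

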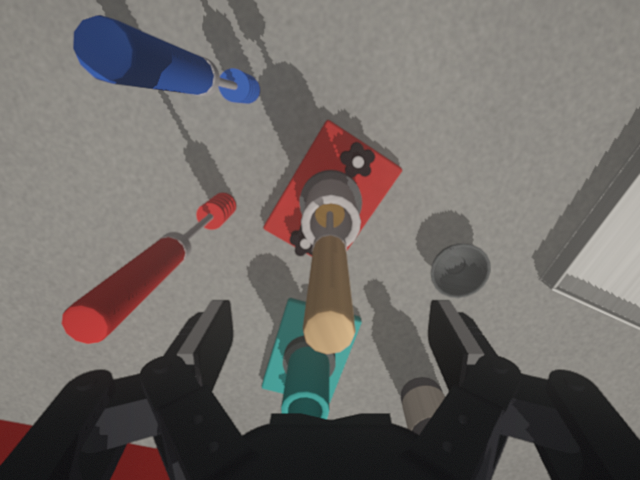

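View pics/s5.png

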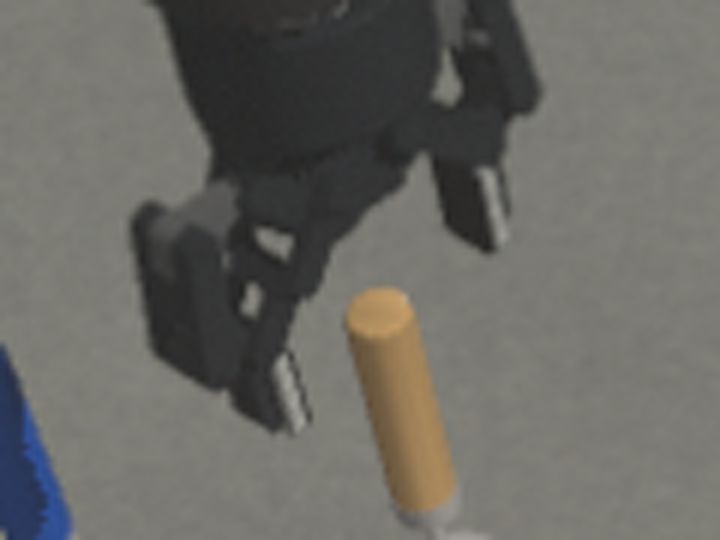

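View pics/t5.png

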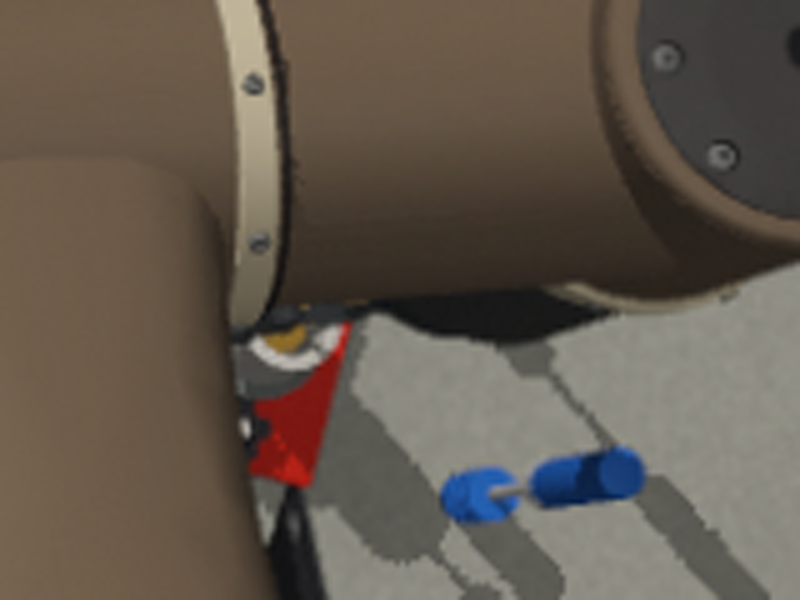

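send_rows([
  {"gripper":85,"delta_pos":[0,0,0.2],"angular":[0,0,0]},
  {"gripper":85,"delta_pos":[0,0,0.4],"angular":[0,0,0]},
  {"gripper":85,"delta_pos":[0,0,0.3],"angular":[0,0,0]},
  {"gripper":85,"delta_pos":[0,0,0.1],"angular":[0,0,0]},
  {"gripper":85,"delta_pos":[0,0,0],"angular":[0,0,0]},
])

```text
t: 5.48
ee_pos: [544.6, -161.2, 148.1]
orientation: [3.142, -0.001, -2.878]
ft_force: [0.4, -0.5, 0.3]
gripper_width: 85.4
```

```bash
python3 - <<'E'
from station import env
from h import *
o=env.get_obs();print(o["t"],o["ee_pos"],o["gripper_width"],o["ft_force"])
w=env.snapshot("wrist");cv2.imwrite("pics/w6.png",w["img"])
s=env.snapshot("scene");crop(s["img"],130,200,120,90,6,"pics/s6.png")
E
```

```text
5.475 [ 544.63264082 -161.15886713  148.10451464] 85.36728419696726 [ 0.41725738 -0.46099779  0.28469432]
```

View pics/w6.png

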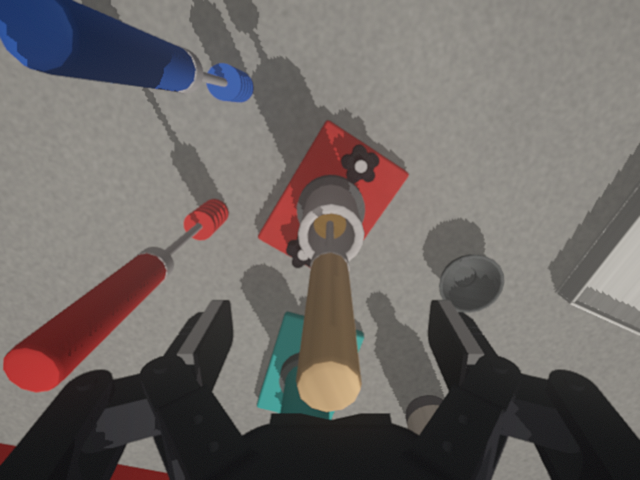

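View pics/s6.png

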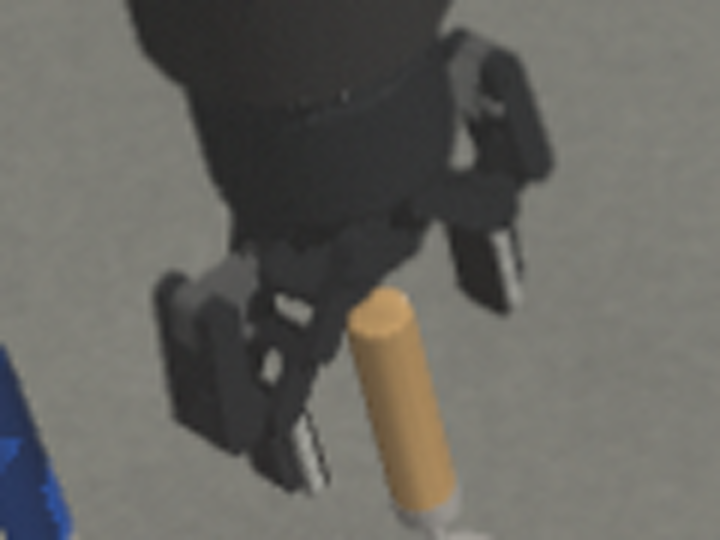

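send_rows([
  {"gripper":15,"delta_pos":[0,0,0],"angular":[0,0,0]},
  {"gripper":15,"delta_pos":[0,0,0],"angular":[0,0,0]},
  {"gripper":15,"delta_pos":[0,0,0],"angular":[0,0,0]},
  {"gripper":15,"delta_pos":[0,0,0],"angular":[0,0,0]},
  {"gripper":15,"delta_pos":[0,0,0],"angular":[0,0,0]},
  {"gripper":15,"delta_pos":[0,0,0],"angular":[0,0,0]},
])

```text
t: 6.32
ee_pos: [545.0, -161.2, 148.6]
orientation: [-3.141, 0.0, -2.878]
ft_force: [0.9, -0.2, 1.6]
gripper_width: 21.0
```

```bash
python3 - <<'E'
from station import env
from h import *
o=env.get_obs();print(o["t"],o["ee_pos"],o["gripper_width"],o["ft_force"],o["moment"])
w=env.snapshot("wrist");cv2.imwrite("pics/w7.png",w["img"])
s=env.snapshot("scene");crop(s["img"],130,200,150,112,5,"pics/s7.png")
E
```

```text
6.325 [ 544.95565721 -161.17148266  148.64612062] 20.973385395137715 [ 0.85634386 -0.20100306  1.64307437] [-0.10334324 -0.03547455  0.03787521]
```

View pics/w7.png

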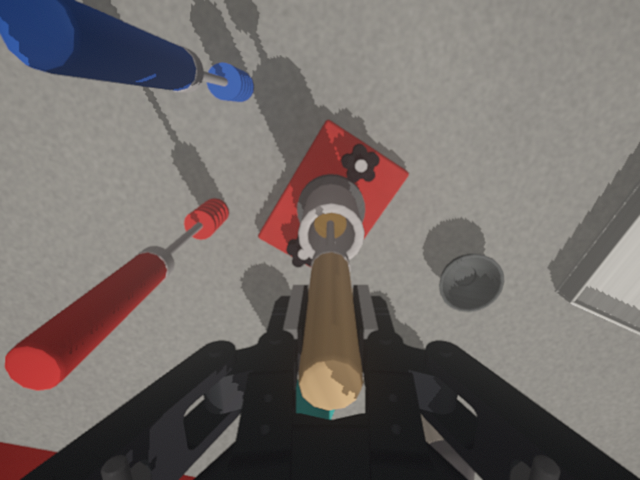

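View pics/s7.png

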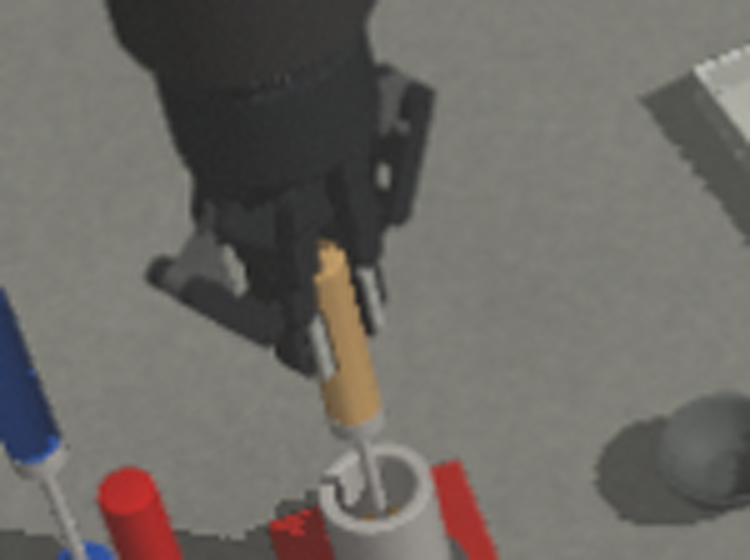

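send_rows([
  {"gripper":15,"delta_pos":[0,0,-0.15],"angular":[0,0,0]},
  {"gripper":15,"delta_pos":[0,0,-0.3],"angular":[0,0,0]},
  {"gripper":15,"delta_pos":[0,0,-0.3],"angular":[0,0,0]},
  {"gripper":15,"delta_pos":[0,0,-0.3],"angular":[0,0,0]},
  {"gripper":15,"delta_pos":[0,0,-0.25],"angular":[0,0,0]},
  {"gripper":15,"delta_pos":[0,0,-0.1],"angular":[0,0,0]},
  {"gripper":15,"delta_pos":[0,0,0],"angular":[0,0,0]},
  {"gripper":15,"delta_pos":[0,0,0],"angular":[0,0,0]},
])

```text
t: 7.42
ee_pos: [544.5, -161.1, 190.1]
orientation: [3.141, -0.001, -2.878]
ft_force: [0.1, 0.7, -1.0]
gripper_width: 20.9
```

```bash
python3 - <<'E'
from station import env
from h import *
o=env.get_obs();print(o["t"],o["ee_pos"],o["gripper_width"],o["ft_force"],o["moment"])
s=env.snapshot("scene");crop(s["img"],130,200,150,112,5,"pics/s8.png")
w=env.snapshot("wrist");cv2.imwrite("pics/w8.png",w["img"])
E
```

```text
7.425 [ 544.5092371  -161.05111356  190.05998708] 20.94873087684297 [ 0.11393309  0.6909443  -0.98203563] [-0.01665466 -0.04387248 -0.0291021 ]
```

View pics/s8.png

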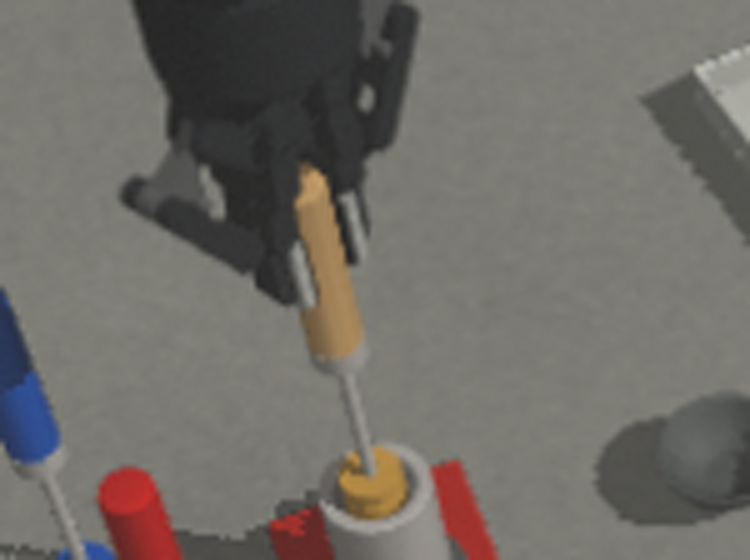

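View pics/w8.png

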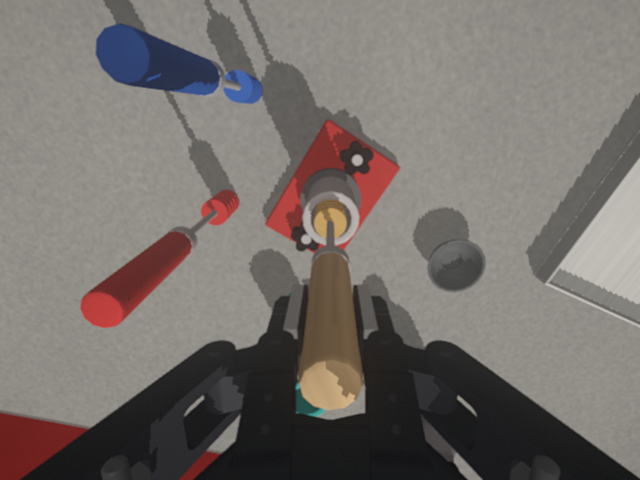

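send_rows([
  {"gripper":15,"delta_pos":[0,0,0.15],"angular":[0,0,0]},
  {"gripper":15,"delta_pos":[0,0,0.3],"angular":[0,0,0]},
  {"gripper":15,"delta_pos":[0,0,0.3],"angular":[0,0,0]},
  {"gripper":15,"delta_pos":[0,0,0.3],"angular":[0,0,0]},
  {"gripper":15,"delta_pos":[0,0,0.25],"angular":[0,0,0]},
  {"gripper":15,"delta_pos":[0,0,0.1],"angular":[0,0,0]},
  {"gripper":15,"delta_pos":[0,0,0],"angular":[0,0,0]},
  {"gripper":15,"delta_pos":[0,0,0.02],"angular":[0,0,0]},
  {"gripper":15,"delta_pos":[0,0,0],"angular":[0,0,0]},
])

```text
t: 8.65
ee_pos: [545.3, -161.2, 148.6]
orientation: [-3.141, 0.001, -2.878]
ft_force: [-1.2, 0.5, 5.1]
gripper_width: 20.7
```

```bash
python3 - <<'E'
from station import env
from h import *
o=env.get_obs();print(o["t"],o["ee_pos"],o["gripper_width"],o["ft_force"],o["moment"])
s=env.snapshot("scene");crop(s["img"],130,200,150,112,5,"pics/s9.png")
E
```

```text
8.65 [ 545.28997178 -161.23230605  148.61470988] 20.660721767607605 [-1.2015257   0.4798064   5.13307117] [ 0.21055673  0.21306263 -0.04867097]
```

View pics/s9.png

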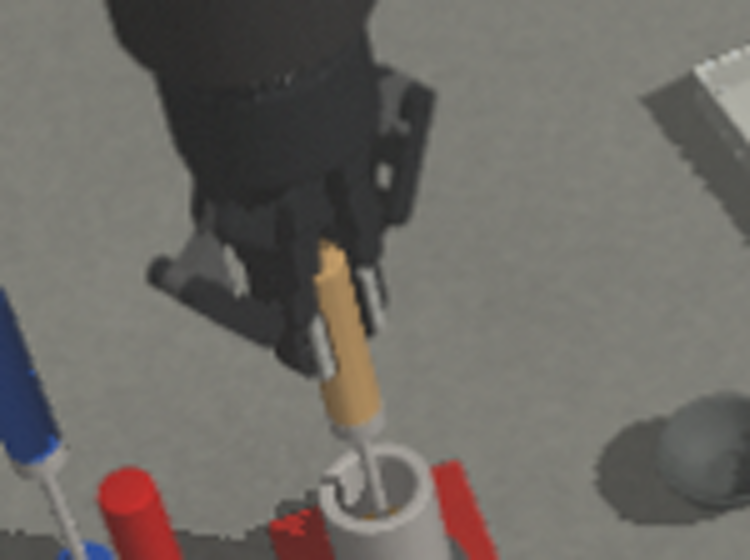

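send_rows([
  {"gripper":15,"delta_pos":[0,0,-0.17],"angular":[0,0,0]},
  {"gripper":15,"delta_pos":[0,0,-0.3],"angular":[0,0,0]},
  {"gripper":15,"delta_pos":[0,0,-0.3],"angular":[0,0,0]},
  {"gripper":15,"delta_pos":[0,0,-0.3],"angular":[0,0,0]},
  {"gripper":15,"delta_pos":[0,0,-0.25],"angular":[0,0,0]},
  {"gripper":15,"delta_pos":[0,0,-0.1],"angular":[0,0,0]},
  {"gripper":15,"delta_pos":[0,0,0],"angular":[0,0,0]},
  {"gripper":15,"delta_pos":[0,0,0],"angular":[0,0,0]},
])

```text
t: 9.7
ee_pos: [544.5, -161.1, 190.1]
orientation: [3.141, -0.001, -2.878]
ft_force: [-0.3, 0.3, -0.9]
gripper_width: 20.4
```

send_rows([
  {"gripper":15,"delta_pos":[0,0,0.15],"angular":[0,0,0]},
  {"gripper":15,"delta_pos":[0,0,0.3],"angular":[0,0,0]},
  {"gripper":15,"delta_pos":[0,0,0.3],"angular":[0,0,0]},
  {"gripper":15,"delta_pos":[0,0,0.3],"angular":[0,0,0]},
  {"gripper":15,"delta_pos":[0,0,0.25],"angular":[0,0,0]},
  {"gripper":15,"delta_pos":[0,0,0.1],"angular":[0,0,0]},
  {"gripper":15,"delta_pos":[0,0,0],"angular":[0,0,0]},
  {"gripper":15,"delta_pos":[0,0,0.02],"angular":[0,0,0]},
  {"gripper":15,"delta_pos":[0,0,0],"angular":[0,0,0]},
])

```text
t: 10.82
ee_pos: [545.3, -161.2, 148.7]
orientation: [-3.141, 0.001, -2.878]
ft_force: [-0.7, 0.3, 4.3]
gripper_width: 20.6
```

```bash
python3 - <<'E'
from station import env
from h import *
o=env.get_obs();print(o["t"],o["ee_pos"],o["gripper_width"],o["ft_force"],o["moment"])
s=env.snapshot("scene");crop(s["img"],130,200,150,112,5,"pics/s10.png")
E
```

```text
10.825 [ 545.31593072 -161.19144138  148.65045745] 20.63644090706922 [-0.73499374  0.30778882  4.27280266] [ 0.2765546   0.2385327  -0.03653732]
```

View pics/s10.png

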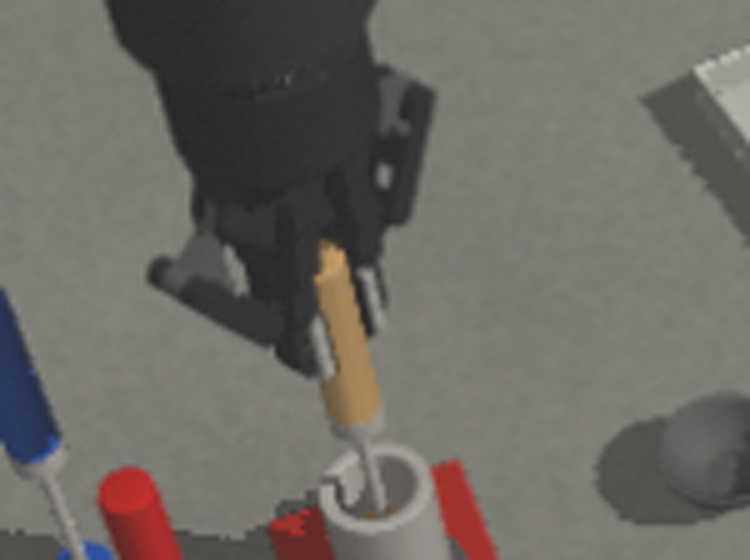

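send_rows([
  {"gripper":15,"delta_pos":[0,0,-0.2],"angular":[0,0,0]},
  {"gripper":15,"delta_pos":[0,0,-0.4],"angular":[0,0,0]},
  {"gripper":15,"delta_pos":[0,0,-0.6],"angular":[0,0,0]},
  {"gripper":15,"delta_pos":[0,0,-0.8],"angular":[0,0,0]},
  {"gripper":15,"delta_pos":[0,0,-0.8],"angular":[0,0,0]},
  {"gripper":15,"delta_pos":[0,0,-0.7],"angular":[0,0,0]},
  {"gripper":15,"delta_pos":[0,0,-0.4],"angular":[0,0,0]},
  {"gripper":15,"delta_pos":[0,0,-0.12],"angular":[0,0,0]},
  {"gripper":15,"delta_pos":[0,0,0],"angular":[0,0,0]},
  {"gripper":15,"delta_pos":[0,0,0],"angular":[0,0,0]},
])

```text
t: 12.12
ee_pos: [544.3, -161.0, 267.5]
orientation: [3.141, -0.001, -2.878]
ft_force: [-0.5, -0.5, -1.5]
gripper_width: 20.5
```

```bash
python3 - <<'E'
from station import env
from h import *
o=env.get_obs();print(o["t"],o["ee_pos"],o["gripper_width"],o["ft_force"],o["moment"],o["qpos"])
s=env.snapshot("scene");cv2.imwrite("pics/s11.png",s["img"])
E
```

```text
12.125 [ 544.33882929 -161.04414236  267.49347311] 20.488153875321128 [-0.46596433 -0.49193322 -1.53952643] [-0.0220733   0.01256636 -0.01797373] [ 5.68245861e-02  1.44617546e-01 -1.13590864e-01 -2.54811961e-04
 -1.31406713e+00 -1.36384737e+00]
```

View pics/s11.png

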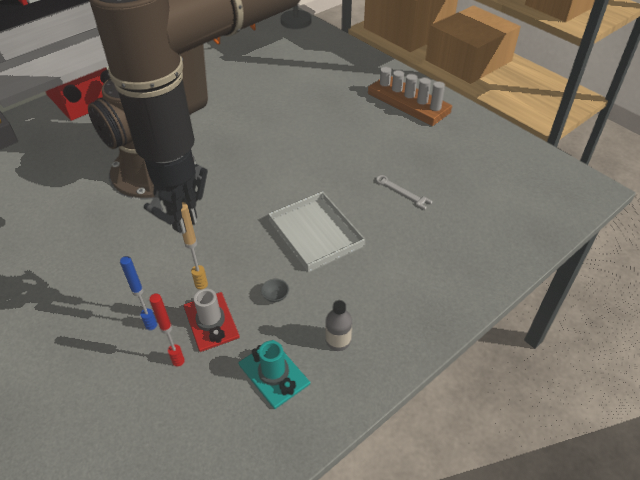

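send_rows([
  {"gripper":15,"delta_pos":[0,0.4,0],"angular":[0,0,0]},
  {"gripper":15,"delta_pos":[-0.1,0.8,0],"angular":[0,0,0]},
  {"gripper":15,"delta_pos":[-0.1,0.9,0],"angular":[0,0,0]},
  {"gripper":15,"delta_pos":[-0.1,0.9,0],"angular":[0,0,0]},
  {"gripper":15,"delta_pos":[-0.15,0.9,0],"angular":[0,0,0]},
  {"gripper":15,"delta_pos":[-0.15,0.9,0],"angular":[0,0,0]},
  {"gripper":15,"delta_pos":[-0.15,0.9,0],"angular":[0,0,0]},
  {"gripper":15,"delta_pos":[-0.15,0.9,0],"angular":[0,0,0]},
  {"gripper":15,"delta_pos":[-0.15,0.9,0],"angular":[0,0,0]},
  {"gripper":15,"delta_pos":[-0.1,0.8,0],"angular":[0,0,0]},
  {"gripper":15,"delta_pos":[-0.05,0.5,0],"angular":[0,0,0]},
  {"gripper":15,"delta_pos":[0,0.27,0],"angular":[0,0,0]},
])

```text
t: 13.68
ee_pos: [508.2, 111.7, 268.3]
orientation: [-3.142, -0.0, -2.877]
ft_force: [0.2, 0.4, -1.6]
gripper_width: 20.9
```

send_rows([
  {"gripper":15,"delta_pos":[0,0,0],"angular":[-0.2,0,0]},
  {"gripper":15,"delta_pos":[0,0,0],"angular":[-0.4,0,0]},
  {"gripper":15,"delta_pos":[0,0,0],"angular":[-0.5,0,0]},
  {"gripper":15,"delta_pos":[0,0,0],"angular":[-0.5,0,0]},
  {"gripper":15,"delta_pos":[0,0,0],"angular":[-0.5,0,0]},
  {"gripper":15,"delta_pos":[0,0,0],"angular":[-0.5,0,0]},
  {"gripper":15,"delta_pos":[0,0,0],"angular":[-0.5,0,0]},
  {"gripper":15,"delta_pos":[0,0,0],"angular":[-0.5,0,0]},
  {"gripper":15,"delta_pos":[0,0,0],"angular":[-0.5,0,0]},
  {"gripper":15,"delta_pos":[0,0,0],"angular":[-0.4,0,0]},
  {"gripper":15,"delta_pos":[0,0,0],"angular":[0,0,0]},
  {"gripper":15,"delta_pos":[0,0,0],"angular":[0,0,0]},
])

```text
t: 15.18
ee_pos: [509.1, 110.2, 268.7]
orientation: [2.357, 0.001, -2.879]
ft_force: [-0.8, -0.2, -0.6]
gripper_width: 20.2
```

```bash
cat > chk.py <<'E'
from station import env
from h import *
import sys
from scipy.spatial.transform import Rotation as Ro
n=sys.argv[1]
o=env.get_obs();print(o["t"],o["ee_pos"],o["orientation"],o["gripper_width"],o["ft_force"],o["qpos"])
R=Ro.from_euler("xyz",o["orientation"]).as_matrix()
print("zaxis",R[:,2],"head",o["ee_pos"]+110*R[:,2],"foot",o["ee_pos"]+132.5*R[:,2])
T=np.array([489.4,186.4,125]);print("delta tool units",R.T@(T-(o["ee_pos"]+110*R[:,2]))/30)
for c in("scene","top"):
    s=env.snapshot(c);cv2.imwrite(f"pics/{c}{n}.png",s["img"]);print(c,proj(s,[o["ee_pos"]+110*R[:,2],o["ee_pos"]+132.5*R[:,2],o["ee_pos"]-87.5*R[:,2]]).round(1).tolist())
E
python3 chk.py 12
```

```text
15.175 [509.05916645 110.2330338  268.65578219] [ 2.35735881e+00  1.09714864e-03 -2.87899041e+00] 20.176054420805666 [-0.83233269 -0.21255201 -0.63906164] [-0.04548732  0.27388368  0.07060059 -0.74061145 -1.6369611  -1.20858987]
zaxis [-0.18259708  0.68227164 -0.70792917] head [488.97348797 185.28291423 190.78357298] foot [484.86505374 200.63402614 174.85516655]
delta tool units [-0.02099016 -1.52590035  1.57514622]
scene [[313.6, 175.6], [317.6, 177.0], [271.6, 160.1]]
top [[286.3, 287.0], [279.7, 289.6], [353.7, 260.9]]
```

View pics/scene12.png

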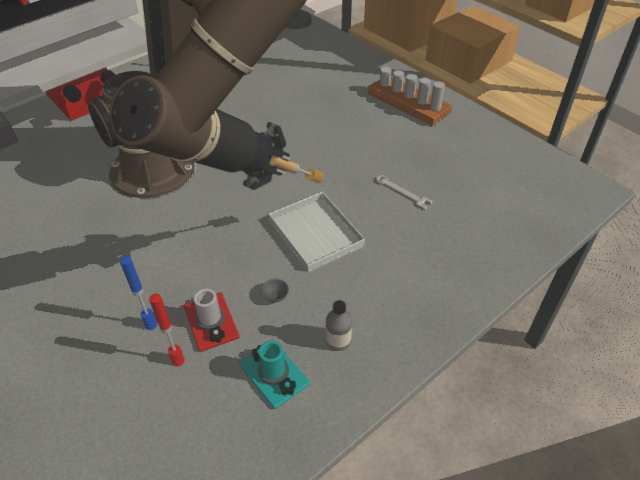

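send_rows([
  {"gripper":15,"delta_pos":[0,-0.15,0.15],"angular":[0,0,0]},
  {"gripper":15,"delta_pos":[0,-0.3,0.3],"angular":[0,0,0]},
  {"gripper":15,"delta_pos":[0,-0.4,0.4],"angular":[0,0,0]},
  {"gripper":15,"delta_pos":[0,-0.35,0.38],"angular":[0,0,0]},
  {"gripper":15,"delta_pos":[0,-0.23,0.25],"angular":[0,0,0]},
  {"gripper":15,"delta_pos":[0,-0.1,0.1],"angular":[0,0,0]},
  {"gripper":15,"delta_pos":[0,0,0],"angular":[0,0,0]},
  {"gripper":15,"delta_pos":[0,0,0],"angular":[0,0,0]},
  {"gripper":15,"delta_pos":[0,0,0],"angular":[0,0,0]},
  {"gripper":15,"delta_pos":[0,0,0],"angular":[0,0,0]},
])

```text
t: 16.52
ee_pos: [508.4, 112.0, 202.8]
orientation: [2.356, 0.001, -2.878]
ft_force: [-0.1, 0.6, -0.8]
gripper_width: 20.7
```

```bash
python3 chk.py 13; python3 -c "
from h import *
crop(cv2.imread('pics/scene13.png'),220,120,160,120,5,'pics/s13c.png')"
```

```text
16.525 [508.4029128  111.96349959 202.75960758] [ 2.35640284e+00  6.85408428e-04 -2.87785724e+00] 20.663067334789 [-0.12127171  0.61583553 -0.79129784] [-0.04277145  0.33156747 -0.00740207 -0.74036414 -1.53635391 -1.11850599]
zaxis [-0.18382828  0.68264123 -0.70725393] head [488.18180186 187.05403475 124.96167572] foot [484.04566553 202.4134624  109.04846239]
delta tool units [-0.0335201  -0.0214857  -0.02325051]
scene [[314.3, 196.4], [318.2, 197.5], [274.3, 185.0]]
top [[287.8, 289.4], [281.5, 291.8], [351.0, 265.3]]
```

View pics/s13c.png

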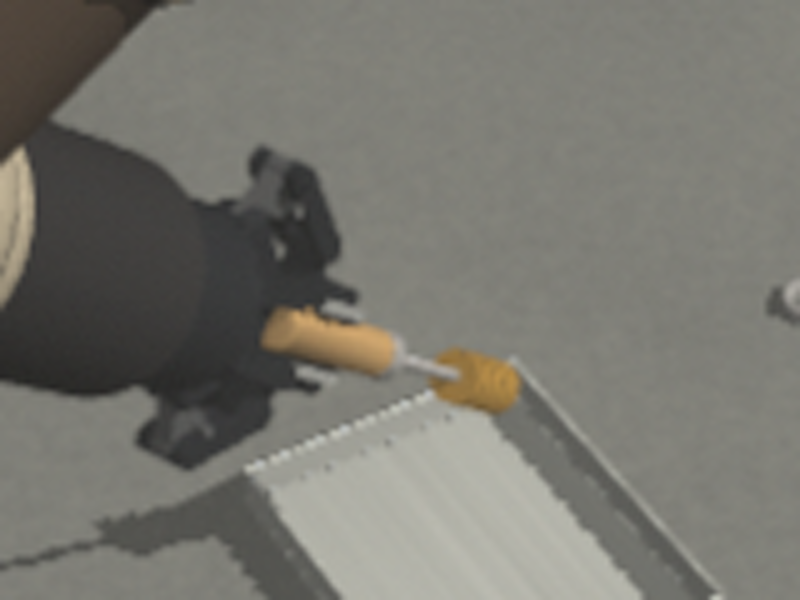

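View pics/top13.png

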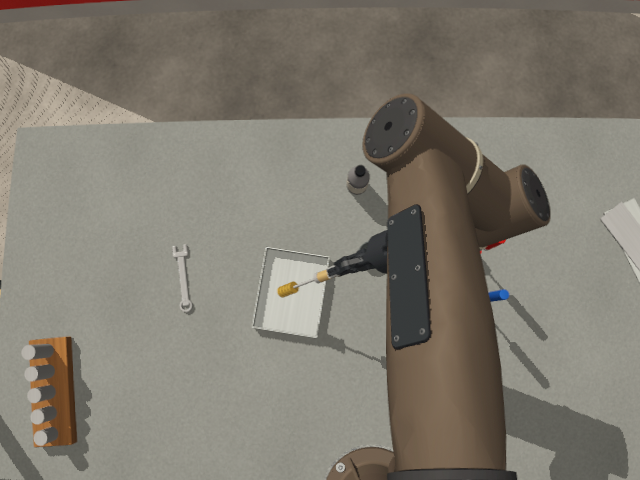

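```bash
python3 - <<'E'
from station import env
o=env.get_obs();print(o["joint_vel"].round(4));print(env.sign_off());print(env.get_obs()["t"])
E
```

```text
[-0.      0.0011 -0.0018  0.0012 -0.0004 -0.0011]
the job is handed in; nothing more can be done
None
the job is handed in; nothing more can be done
```

I did the whole job and handed it in at about 16.6 s of the 46 s allowed. sign_off gives no verdict.

- **Scrubbing:** I gripped the wooden handle and did two full strokes. Each lifted the brush about 42 mm, so the bristle top stood about 10 mm above the mouth. Each push then went down until it touched the sleeve floor at about 4–5 N.
- **Inspection pose:** I drew the brush right out, carried it over the tray and tilted it to 45° with the bristles low. The middle of the bristle head comes out at about (488, 187), against a tray centre measured at (489, 186). The flat bristle end is at a height of about 109 mm, so the lowest bristles are roughly 97 mm above the tray floor.
- **Last checks:** The arm was still, with joint speeds under 0.002 rad/s, and the wrist force was under 1 N. The fingers held at about 20.7 mm. Both outside cameras showed the head within 1–2 px of where it should be, touching nothing. I didn't re-measure the dish, bottle or wrench. All three were where they started in the last pictures that showed them, and I never went near them.
- **Disagreement:** The fingertips in the pictures sat about 40 mm farther back along the tool than the reported TCP implies. I set the grasp height by the pictures instead. For the final pose I worked from the brush's known position in the sleeve, and the cameras confirmed the result.

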